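# Shim the rocking corner of the levelling plate

### The arm

A 6-joint arm with a two-finger parallel gripper is mounted at the origin on the work surface; the furniture and walls round the work are solid. World frame = base frame: x ahead of the robot, y to its left, z up, the work surface at z = 0. Lengths are in m, angles in rad, forces in N, time in s.
With the tool pointing down it reaches from about 0.375 to 0.9 m from the base axis. Payload 3.1 kg.
Tool frame: the origin (TCP) lies between the finger pads; the fingertips stand 8 mm ahead of it and the grasp point (between the pads) lies 11 mm behind it; z points along the fingers, y is the line along which they close (so a half turn about z gives the same grasp; the last joint's range is limited). The gripper opens to 87 mm and grips with 3 to 60 N. Pads are 19 mm wide; open, the fingers measure 117 mm over their backs; the gripper's body (75 mm by 190 mm) begins 51 mm behind the grasp point.
Start: joints at [1.071, 0.527, 1.433, -0, 1.181, -0.178], TCP at [0.198, 0.593, 0.231] pointing down, gripper open.
Joint ranges: [-3.08, 3.08], [-0.75, 2.2], [0.22, 2.44], [-1.43, 4.57], [0, 2.65], [-2.85, 2.85]. Speed limits (rad/s): [2.79, 2.79, 3.14, 3.14, 3.14, 3.14].

### API

Orientations are given as a unit quaternion [x, y, z, w].
In Python, from rig import robot, vision, job gives the robot as it stands.
- The arm moves only by the shell command python3 -m handwheel 'ROWS' [OPENING] [FORCE]. ROWS is JSON, a list of rows, each a list of 4 numbers: the shift along the tool's x, y, z as a fraction of full scale, then the turn about the tool's z as a fraction of full scale. A call has 1 to 20 rows; each row is the pose to reach, as a shift and turn from the pose commanded when the call began, along the tool's axes at that moment, turning the shorter way round; what a row does not reach only later rows make up. Full scale, the value 1, is 300 mm for a shift and 2 pi rad for a turn. A row lasts 1/12 s, in which the tool goes at most 41.7 mm and 7.16 degrees, less where a joint would pass 70% of its speed; a pose out of reach is approached as far as the arm can. A call with a number of a shift or a turn outside -1 to 1 is refused whole. A call with a gripper value outside its range is refused whole. OPENING is the opening in per cent of the stroke, from 0 (shut) to 100 (fully open), set as the call begins (- or left out, the last holds). The fingers move at their own pace and stop on an object; FORCE is the grip in N (left out, the last holds). Time passes only in rows, so rows that repeat a pose let the fingers close. It gives the time, the measured TCP pose, the force, the opening and the grip force at its end, in the units of the state.
- robot.get_obs(): the state, without advancing time (a new reading comes with each control period).
- vision.camera(name): name is "scene" or "top" or "wrist"; returns a dict with "frame" (480x640x3 uint8, red, green, blue), "K" (3x3 intrinsics, pixels), "cam_to_world" (4x4, takes a point from camera to world coordinates); the wrist camera has in their place "hand_eye" (4x4, takes a point from camera to tool coordinates, whose origin is the TCP and whose axes are the flange's). Camera axes: x right, y down, z forward; pixel columns grow to the right and rows downward; lengths in m; the calibration is good to about 2 mm. A picture is of the moment at which its call begins: read the wrist's pose just before it. There is no depth.
- job.hand_in(): hands the job in; it is judged then, once.
Trained networks look in the newest picture that a camera, given by its name, has taken for a name from the list of things; names that differ only in an ending like _2 or _b are one class to them, and where a whole thing is asked for, a point or a joint stands for the part that bears it (a point fixed in the world has none). Each returns a list of dicts, best first, with "conf" (0 to 1); they miss things now and then, are a little off and sometimes report something else, mostly with a low value. They report only what shows in the picture. A call takes as long as a camera call.
- vision.look_for(camera, label): "point" ([row, column] in pixels, amid what is visible of it).
- vision.outline_of(camera, label): "mask" (480x640 bool, what is visible of it) and "point" ([row, column] in pixels, amid what is visible of it).
The state is a dict: "time": time; "q": joint angles; "joint_velocities": joint speeds; "joint_torque": joint torques, N m; "position": TCP position; "tool_rot": TCP orientation; "ft_force": force on the tool from outside, world axes, zero at the start; "moment": the same for the moment, N m; "grip_width": finger opening in m; "grip_force": force on a finger pad.
Only numpy, scipy, OpenCV 4.12 (cv2) and the standard library are available. Lean on these libraries where they do the work, as an engineer would, in place of code of your own. Each camera call takes 0.05 s, during which the arm holds its last target. There are 200 camera calls.

### The job

The square plate in the grey stand, on which the scale is to stand, has one badly supported corner. With closed fingertips press down on the plate's corners one after another until you find the one that gives; then press the shim tab beside that corner down flat, and leave the other three tabs standing up. Grasp and lift nothing, leave the things around alone, and finish with the plate lying level.

Things in the scene. Friction and masses are not known exactly. Their poses are not given: they have to be found in the camera images.
- stand: fixed grey steel stand, 176 x 274 mm, a shallow tray with a 28 mm high rim holding the square plate, and a shim tab beside each plate corner. Origin: centre of its underside on the table; x and y along its sides (the tabs stick out to +y and -y), z up. Turned up to about 0.3 rad on the table.
- plate: loose plain metal plate, 150 x 150 x 10 mm, 0.45 kg, level in the tray, top 34 mm above the table; origin: centre of its underside, axes as the stand's. It lies on a centre boss and a hidden pad under each corner. One pad, unseen and different from start to start, is 6 mm low: that corner sinks about 4 mm at 1 to 3 N and comes back when let go; the other corners are solid.
- corner_1 (a point): point on the plate's top over the pad of the far left corner (stand frame +x +y), 55 mm from the plate's centre in x and in y, 20 mm in from both edges: press here. It moves with the plate.
- corner_2 (a point): point on the plate's top over the pad of the far right corner (stand frame +x -y), 55 mm from the plate's centre in x and in y, 20 mm in from both edges: press here. It moves with the plate.
- corner_3 (a point): point on the plate's top over the pad of the near right corner (stand frame -x -y), 55 mm from the plate's centre in x and in y, 20 mm in from both edges: press here. It moves with the plate.
- corner_4 (a point): point on the plate's top over the pad of the near left corner (stand frame -x +y), 55 mm from the plate's centre in x and in y, 20 mm in from both edges: press here. It moves with the plate.
- tab_1 (a joint): shim tab beside corner_1: steel leaf 30 mm wide (stand x), 42 mm long, hinged 90 mm from the stand's middle line, 33 mm up, pointing outward. 0 = up (slope 0.42 rad), 0.42 = flat. Needs 3 to 4 N at the press point, stays where left. It slides a 5 mm shim between pad and plate: goes flat only where the pad is low, else jams at about 0.15 to 0.2.
- tab_1_press (a point): point on the upper face of the shim tab beside corner_1, 33 mm out from its hinge: press straight down here. About 48 mm above the table when the tab is up, 34.5 mm when it is flat.
- tab_2 (a joint): shim tab beside corner_2: steel leaf 30 mm wide (stand x), 42 mm long, hinged 90 mm from the stand's middle line, 33 mm up, pointing outward. 0 = up (slope 0.42 rad), 0.42 = flat. Needs 3 to 4 N at the press point, stays where left. It slides a 5 mm shim between pad and plate: goes flat only where the pad is low, else jams at about 0.15 to 0.2.
- tab_2_press (a point): point on the upper face of the shim tab beside corner_2, 33 mm out from its hinge: press straight down here. About 48 mm above the table when the tab is up, 34.5 mm when it is flat.
- tab_3 (a joint): shim tab beside corner_3: steel leaf 30 mm wide (stand x), 42 mm long, hinged 90 mm from the stand's middle line, 33 mm up, pointing outward. 0 = up (slope 0.42 rad), 0.42 = flat. Needs 3 to 4 N at the press point, stays where left. It slides a 5 mm shim between pad and plate: goes flat only where the pad is low, else jams at about 0.15 to 0.2.
- tab_3_press (a point): point on the upper face of the shim tab beside corner_3, 33 mm out from its hinge: press straight down here. About 48 mm above the table when the tab is up, 34.5 mm when it is flat.
- tab_4 (a joint): shim tab beside corner_4: steel leaf 30 mm wide (stand x), 42 mm long, hinged 90 mm from the stand's middle line, 33 mm up, pointing outward. 0 = up (slope 0.42 rad), 0.42 = flat. Needs 3 to 4 N at the press point, stays where left. It slides a 5 mm shim between pad and plate: goes flat only where the pad is low, else jams at about 0.15 to 0.2.
- tab_4_press (a point): point on the upper face of the shim tab beside corner_4, 33 mm out from its hinge: press straight down here. About 48 mm above the table when the tab is up, 34.5 mm when it is flat.
- mug: orange mug with handle, 101 mm high, bystander; origin under its centre
- marker: felt marker, white with a blue cap, 132 mm long, 20 mm thick, lying on the table, bystander; origin under its centre
- mushroom: brown mushroom cap, 65 x 60 x 44 mm, bystander; origin under its centre
- spice_jar: small spice jar with white cap, 44 mm wide, 109 mm high, bystander; origin under its centre

How it is judged:
On the way, in this order (a step that is already met when the one before it is completed fails the run):
1. a fingertip presses the rocking corner of the plate down (by at least 2 mm), with all tabs still up (((z of corner_1 in the frame of stand below 0.032 m and contact force between the fingers and plate above 0.3 N) or (z of corner_2 in the frame of stand below 0.032 m and contact force between the fingers and plate above 0.3 N) or (z of corner_3 in the frame of stand below 0.032 m and contact force between the fingers and plate above 0.3 N) or (z of corner_4 in the frame of stand below 0.032 m and contact force between the fingers and plate above 0.3 N)) and value of joint each of tab_1, tab_2, tab_3, tab_4 below 0.07 rad), for 0.05 s.
2. the shim tab beside that corner is pressed flat, the other three still up (((value of joint tab_1 above 0.37 rad and value of joint each of tab_2, tab_3, tab_4 below 0.07 rad) or (value of joint tab_2 above 0.37 rad and value of joint each of tab_1, tab_3, tab_4 below 0.07 rad) or (value of joint tab_3 above 0.37 rad and value of joint each of tab_1, tab_2, tab_4 below 0.07 rad) or (value of joint tab_4 above 0.37 rad and value of joint each of tab_1, tab_2, tab_3 below 0.07 rad))), for 0.2 s.
At the end, for the whole second after the job is handed in: The shim tab beside the rocking corner is flat (joint above 0.37 of 0.42 rad), the other three tabs are still up (below 0.07 rad), and the plate rests level in its tray (tilt under 0.015 rad, every corner within 1.5 mm of its height) (((value of joint tab_1 above 0.37 rad and value of joint each of tab_2, tab_3, tab_4 below 0.07 rad) or (value of joint tab_2 above 0.37 rad and value of joint each of tab_1, tab_3, tab_4 below 0.07 rad) or (value of joint tab_3 above 0.37 rad and value of joint each of tab_1, tab_2, tab_4 below 0.07 rad) or (value of joint tab_4 above 0.37 rad and value of joint each of tab_1, tab_2, tab_3 below 0.07 rad)) and angle between plate's own z axis and vertical below 0.015 rad and z of each of corner_1, corner_2, corner_3, corner_4 in the frame of stand above 0.0325 m and linear speed of plate below 0.01 m/s); the robot touches nothing.
It fails at once if a second shim tab is pressed (value of joint each of tab_1, tab_2 above 0.08 rad or value of joint each of tab_1, tab_3 above 0.08 rad or value of joint each of tab_1, tab_4 above 0.08 rad or value of joint each of tab_2, tab_3 above 0.08 rad or value of joint each of tab_2, tab_4 above 0.08 rad or value of joint each of tab_3, tab_4 above 0.08 rad).
It fails at once if the plate is lifted (z of plate in the frame of stand above 0.034 m).
It fails at once if a bystander (mug, marker, mushroom, spice jar) is moved by more than 20 mm or lifted (distance of any of mug, marker, mushroom, spice_jar from where it was at the start of the episode above 0.02 m).
It also fails if it takes over 48 s, if anything falls off the work surface, if the arm or the gripper's body presses on something with over 40 N, if the wrist force passes 120 N, or if a joint passes its speed limit or range.

## Working session

There is one attempt and no reset: what is moved stays moved. The work goes in short steps, Python scripts to look and compute and a shell command to move; the robot and the scene stay as the last step left them, time stands still between calls to the robot, and variables do not carry over. Pictures are saved under pics/ and viewed, at most 10 in all, crops included, and the job is handed in when it is done.

```bash
mkdir -p pics; python3 - <<'E'
from rig import robot, vision, job
import cv2, numpy as np
o=robot.get_obs(); print({k:np.round(v,3) for k,v in o.items()})
for c in ["top","scene"]:
    d=vision.camera(c); cv2.imwrite(f"pics/{c}0.png",d["frame"][:,:,::-1]); print(c,d["K"],d["cam_to_world"])
    for l in ["stand","plate","corner_1","tab_1","tab_1_press","mug","marker","mushroom","spice_jar"]:
        print(l,[(np.round(r["point"]),round(r["conf"],2)) for r in vision.look_for(c,l)[:5]])
E
```

```text
{'time': np.float64(0.0), 'q': array([ 1.07 ,  0.528,  1.434, -0.   ,  1.181, -0.179]), 'joint_velocities': array([ 0.001,  0.   ,  0.001, -0.001,  0.   ,  0.   ]), 'joint_torque': array([  0.   , -44.005, -17.659,   0.063,   0.058,  -0.   ]), 'position': array([0.197, 0.592, 0.23 ]), 'tool_rot': array([ 0.16 ,  0.987, -0.001, -0.   ]), 'ft_force': array([ 0.313, -0.084, -0.27 ]), 'moment': array([ 0.019, -0.064, -0.023]), 'grip_force': np.float64(0.0), 'grip_width': np.float64(0.087)}
top [[501.53741983   0.         325.09698983]
 [  0.         501.53741983 246.70339956]
 [  0.           0.           1.        ]] [[-0.01821541 -0.99779899  0.06376031  0.43113042]
 [-0.99960295  0.01954528  0.02029614  0.00876543]
 [-0.02149768 -0.06336529 -0.99775883  1.25326971]
 [ 0.          0.          0.          1.        ]]
stand [(array([253., 355.]), 0.78)]
plate [(array([241., 323.]), 0.83)]
corner_1 [(array([237., 324.]), 0.61)]
tab_1 [(array([208., 286.]), 0.71), (array([273., 364.]), 0.68), (array([228., 373.]), 0.64), (array([250., 274.]), 0.5), (array([267., 471.]), 0.32)]
tab_1_press
[... 358 characters left out ...]
1.        ]] [[ 0.74118675 -0.50331074  0.44420773 -0.11445046]
 [-0.67120436 -0.54452646  0.50296685 -0.695906  ]
 [-0.01126575 -0.67094653 -0.74142015  1.12325038]
 [ 0.          0.          0.          1.        ]]
stand [(array([274., 309.]), 0.91), (array([148., 275.]), 0.62)]
plate [(array([245., 310.]), 0.56)]
corner_1 [(array([253., 306.]), 0.59)]
tab_1 [(array([224., 272.]), 0.61), (array([266., 352.]), 0.6), (array([281., 310.]), 0.52), (array([210., 307.]), 0.51)]
tab_1_press [(array([211., 309.]), 0.52)]
mug [(array([146., 276.]), 0.62), (array([245., 310.]), 0.56)]
marker [(array([329., 435.]), 0.82)]
mushroom [(array([219., 210.]), 0.67)]
spice_jar [(array([344., 391.]), 0.65)]
```

View pics/top0.png

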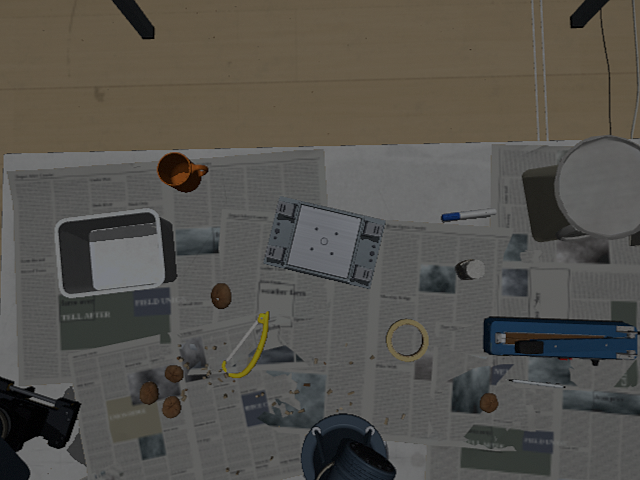

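```bash
cat > h.py <<'E'
from rig import robot, vision, job
import cv2, numpy as np
from scipy.spatial.transform import Rotation as R
def ray(d,rc,z):
    T=d["cam_to_world"]; v=T[:3,:3]@np.linalg.solve(d["K"],[rc[1],rc[0],1]); c=T[:3,3]
    return c+v*(z-c[2])/v[2]
def togo(p):
    o=robot.get_obs(); r=R.from_quat(o["tool_rot"]); return r.inv().apply(np.array(p)-o["position"])/0.3
E
python3 - <<'E'
from h import *
for c in ["top","scene"]:
    d=vision.camera(c)
    ts=[ray(d,r["point"],.042) for r in vision.look_for(c,"tab_1")[:4]]
    print(c,np.round(ts,4))
    m=vision.outline_of(c,"plate")[0]
    cn=max(cv2.findContours(m["mask"].astype(np.uint8),0,2)[0],key=cv2.contourArea)
    w=np.array([ray(d,(p[0][1],p[0][0]),.034)[:2] for p in cn],np.float32)
    print("plate",cv2.minAreaRect(w*1000))
E
```

```text
top [[ 0.6073  0.1272  0.042 ]
 [ 0.5017  0.1565  0.042 ]
 [ 0.5573 -0.079   0.042 ]]
plate ((524.8133544921875, 35.6883544921875), (149.4248809814453, 150.10797119140625), 75.88304138183594)
scene [[ 0.6078  0.1311  0.042 ]
 [ 0.5002  0.1685  0.042 ]
 [ 0.5557 -0.079   0.042 ]]
plate ((523.7183837890625, 38.63502502441406), (157.40467834472656, 151.86154174804688), 75.32445526123047)
```

The top view shows the stand at about (323, 241), long axis running left to right, with its right end slightly lower. That gives yaw ≈ -0.246 and centre ≈ (0.525, 0.036). The tabs are at its left and right ends, and the mug, mushroom, marker and jar are well clear. I'll go to a hover over corner_4.

```bash
python3 - <<'E'
from h import *
print(togo([.485,.103,.15]))
E
```

```text
[-1.4252293  -1.24621064  0.26856214]
```

```bash
python3 -m handwheel '[[-0.75,-0.65,0,0],[-0.75,-0.65,0,0],[-0.75,-0.65,0,0],[-0.75,-0.65,0,0],[-0.75,-0.65,0,0],[-0.75,-0.65,0,0],[-0.75,-0.65,0,0],[-0.75,-0.65,0,0],[-0.75,-0.65,0,0],[-0.75,-0.65,0,0]]' 0; python3 -c "
from h import *
print(togo([.485,.103,.15]))"
```

```text
time: 2.13
position: [0.3496, 0.337, 0.2308]
tool_rot: [0.161, 0.987, 0.0, -0.0]
ft_force: [-0.5, -0.4, 0.5]
grip_width: 0.0282
grip_force: 0.0
[-0.67597542 -0.59612474  0.26848018]
```

```bash
python3 -m handwheel '[[-0.676,-0.596,0.1,0.238],[-0.676,-0.596,0.1,0.238],[-0.676,-0.596,0.1,0.238],[-0.676,-0.596,0.1,0.238],[-0.676,-0.596,0.1,0.238],[-0.676,-0.596,0.1,0.238],[-0.676,-0.596,0.1,0.238],[-0.676,-0.596,0.1,0.238],[-0.676,-0.596,0.1,0.238],[-0.676,-0.596,0.1,0.238],[-0.676,-0.596,0.1,0.238],[-0.676,-0.596,0.1,0.238],[-0.676,-0.596,0.1,0.238],[-0.676,-0.596,0.1,0.238]]'; python3 - <<'E'
from h import *
o=robot.get_obs(); d=vision.camera("wrist")
T=np.eye(4);T[:3,:3]=R.from_quat(o["tool_rot"]).as_matrix();T[:3,3]=o["position"];d["cam_to_world"]=T@d["hand_eye"]
m=vision.outline_of("wrist","plate")[0]
cn=max(cv2.findContours(m["mask"].astype(np.uint8),0,2)[0],key=cv2.contourArea)
w=np.array([ray(d,(p[0][1],p[0][0]),.034)[:2] for p in cn],np.float32)
print("plate",m["conf"],cv2.minAreaRect(w*1000))
for r in vision.look_for("wrist","tab_1"): print(r["conf"],r["point"],ray(d,r["point"],.042))
cv2.imwrite("pics/w0.png",d["frame"][:,:,::-1]); print(o["q"])
E
```

```text
time: 3.3
position: [0.4852, 0.1047, 0.2005]
tool_rot: [0.787, 0.617, 0.0, -0.0]
ft_force: [0.7, -0.0, 0.6]
grip_width: 0.0004
grip_force: 0.0
plate 0.96 ((528.8660278320312, 57.036781311035156), (112.97058868408203, 150.26060485839844), 74.81329345703125)
0.77 [418.6, 320.2] [ 0.43930829 -0.07520743  0.042     ]
0.68 [147.6, 473.2] [0.6041198  0.12981962 0.042     ]
0.58 [147.6, 321.1] [0.49703255 0.15614189 0.042     ]
[-1.31837202e-02  3.98775296e-01  1.78276092e+00  4.12493255e-04
  9.59998811e-01  2.27258741e-01]
```

View pics/w0.png

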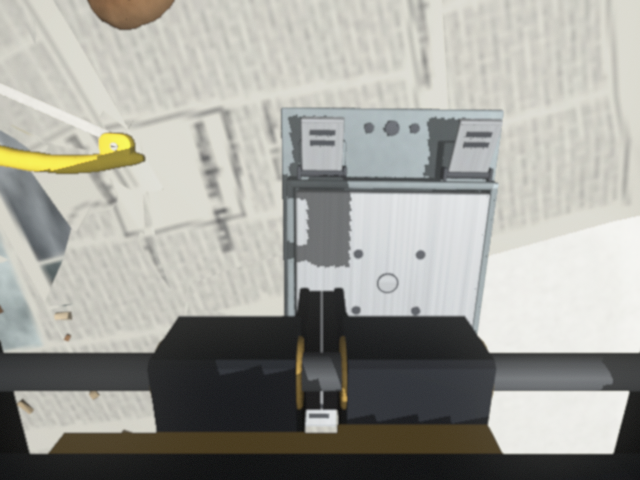

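Wrist view: the plate is below the hand with its +y edge at row ~182, and two tabs are up at about (322, 145) and (473, 148). Averaging the cameras puts the stand at (0.524, 0.038) with yaw ≈ -0.255, so the tool is already over corner_4. Next I press carefully.

```bash
python3 -m handwheel '[[0,0,0.13,0],[0,0,0.26,0],[0,0,0.38,0],[0,0,0.48,0],[0,0,0.51,0],[0,0,0.51,0],[0,0,0.51,0],[0,0,0.51,0]]'; python3 -m handwheel '[[0,0,0.006,0],[0,0,0.012,0],[0,0,0.012,0],[0,0,0.012,0]]';  python3 -m handwheel '[[0,0,0.0035,0],[0,0,0.007,0],[0,0,0.007,0],[0,0,0.007,0]]'
```

```text
time: 4.12
position: [0.4866, 0.1031, 0.049]
tool_rot: [0.789, 0.615, 0.001, 0.001]
ft_force: [0.5, -0.2, 0.3]
grip_width: 0.0004
grip_force: 0.0
time: 4.45
position: [0.4856, 0.103, 0.0446]
tool_rot: [0.789, 0.615, 0.0, 0.0]
ft_force: [0.6, -0.6, 0.6]
grip_width: 0.0007
grip_force: 0.0
time: 4.78
position: [0.4855, 0.103, 0.0424]
tool_rot: [0.789, 0.615, 0.0, 0.0]
ft_force: [-0.9, 0.6, 5.7]
grip_width: 0.0006
grip_force: 2.8
```

```bash
python3 -m handwheel '[[0,0,0.004,0],[0,0,0.004,0],[0,0,0.004,0]]'; python3 -m handwheel '[[0,0,-0.06,0],[0,0,-0.06,0]]'; python3 -c "
from h import *
for p in ([.5911,.0774,.05],[.5633,-.0291,.05],[.4569,-.0014,.05]): print(togo(p))"
```

```text
time: 5.03
position: [0.4855, 0.103, 0.0423]
tool_rot: [0.789, 0.615, 0.0, 0.0]
ft_force: [-2.5, -0.2, 16.0]
grip_width: 0.0005
grip_force: 7.9
time: 5.2
position: [0.4865, 0.1031, 0.0605]
tool_rot: [0.789, 0.615, 0.001, 0.001]
ft_force: [0.6, 0.3, 0.0]
grip_width: 0.0008
grip_force: 0.0
[0.00202896 0.35887241 0.0363225 ]
[-0.36485105  0.35554611  0.03599113]
[-0.36176558 -0.0109271   0.03466534]
```

corner_4 is solid: 16 N with no sink. Next is corner_1.

```bash
python3 -m handwheel '[[0.002,0.12,0,0],[0.002,0.24,0,0],[0.002,0.359,0,0],[0.002,0.359,0.045,0],[0.002,0.359,0.045,0],[0.002,0.359,0.045,0]]'; python3 -m handwheel '[[0,0,0.007,0],[0,0,0.014,0],[0,0,0.018,0],[0,0,0.018,0],[0,0,0.018,0]]'
```

```text
time: 5.7
position: [0.5883, 0.0772, 0.0438]
tool_rot: [0.789, 0.615, -0.002, -0.001]
ft_force: [-0.4, -0.4, -0.4]
grip_width: 0.0003
grip_force: 0.0
time: 6.12
position: [0.5891, 0.0776, 0.04]
tool_rot: [0.789, 0.615, -0.0, -0.0]
ft_force: [-1.3, 0.9, 1.4]
grip_width: 0.0002
grip_force: 0.8
```

corner_1 gives. I'll press it about 1.5 mm deeper to be sure.

```bash
python3 -m handwheel '[[0,0,0.003,0],[0,0,0.006,0],[0,0,0.006,0],[0,0,0.006,0]]'; python3 -m handwheel '[[0,0,-0.1,0],[0,0,-0.2,0],[0,0,-0.2,0],[0,0,-0.2,0]]'; python3 -c "
from h import *
d=vision.camera('top')
for r in vision.look_for('top','tab_1'): print(r['conf'],r['point'],ray(d,r['point'],.042))
c=np.array([.524,.038]);x=np.array([.968,-.252]);y=np.array([.252,.968])
p=c+.055*x+.123*y; print(p,togo([*p,.056]))"
```

```text
time: 6.45
position: [0.5897, 0.0775, 0.0384]
tool_rot: [0.789, 0.615, 0.0, -0.0]
ft_force: [-1.0, 2.1, 4.9]
grip_width: 0.0006
grip_force: 2.3
time: 6.78
position: [0.5917, 0.077, 0.0997]
tool_rot: [0.789, 0.615, 0.002, 0.002]
ft_force: [0.1, 0.3, -0.3]
grip_width: 0.0004
grip_force: 0.0
0.75 [272.8, 366.6] [ 0.44361263 -0.06540302  0.042     ]
0.48 [228.2, 372.9] [ 0.55115148 -0.08316032  0.042     ]
[0.608236 0.143204] [0.22874326 0.00728005 0.13785489]
```

corner_1 sank to about 30.3 mm, so it is the rocking one. Next I press tab_1.

```bash
python3 -m handwheel '[[0.12,0.004,0,0],[0.229,0.007,0,0],[0.229,0.007,0.06,0],[0.229,0.007,0.11,0],[0.229,0.007,0.11,0],[0.229,0.007,0.11,0]]'; python3 -m handwheel '[[0,0,0.01,0],[0,0,0.02,0],[0,0,0.03,0],[0,0,0.04,0],[0,0,0.05,0],[0,0,0.06,0],[0,0,0.065,0],[0,0,0.065,0],[0,0,0.065,0]]'
```

```text
time: 7.38
position: [0.6069, 0.1433, 0.0627]
tool_rot: [0.789, 0.615, -0.002, -0.001]
ft_force: [0.7, -0.4, 0.2]
grip_width: 0.0005
grip_force: 0.0
time: 8.13
position: [0.6088, 0.143, 0.0453]
tool_rot: [0.789, 0.615, -0.0, 0.0]
ft_force: [0.7, 1.7, 1.6]
grip_width: 0.0005
grip_force: 1.0
```

```bash
python3 -m handwheel '[[0,0,0.004,0],[0,0,0.008,0],[0,0,0.012,0],[0,0,0.012,0],[0,0,0.012,0]]'
```

```text
time: 8.55
position: [0.6089, 0.1431, 0.0428]
tool_rot: [0.789, 0.615, 0.0, 0.0]
ft_force: [0.2, 0.8, 7.7]
grip_width: 0.0008
grip_force: 4.1
```

```bash
python3 -m handwheel '[[0,0,0.003,0],[0,0,0.003,0],[0,0,0.003,0],[0,0,0.003,0]]'; python3 -m handwheel '[[0,0,-0.1,0],[0,0,-0.2,0],[0,0,-0.3,0],[-0.3,0,-0.5,0],[-0.5,0,-0.5,0],[-0.5,0,-0.5,0],[-0.5,0,-0.5,0],[-0.5,0,-0.5,0],[-0.5,0,-0.5,0],[-0.5,0,-0.5,0]]'; python3 - <<'E'
from h import *
o=robot.get_obs(); print(o["position"])
d=vision.camera("wrist"); cv2.imwrite("pics/w1.png",d["frame"][:,:,::-1])
d=vision.camera("scene"); cv2.imwrite("pics/s1.png",cv2.resize(d["frame"][170:320,200:400,::-1],None,fx=4,fy=4))
E
```

```text
time: 8.88
position: [0.609, 0.1432, 0.0427]
tool_rot: [0.789, 0.615, 0.0, 0.0]
ft_force: [-1.1, 1.0, 12.3]
grip_width: 0.0003
grip_force: 6.3
time: 9.72
position: [0.571, -0.002, 0.1902]
tool_rot: [0.789, 0.614, -0.001, -0.001]
ft_force: [0.4, 0.4, -1.0]
grip_width: 0.0003
grip_force: 0.0
[ 0.57102392 -0.00203924  0.19020252]
```

View pics/w1.png

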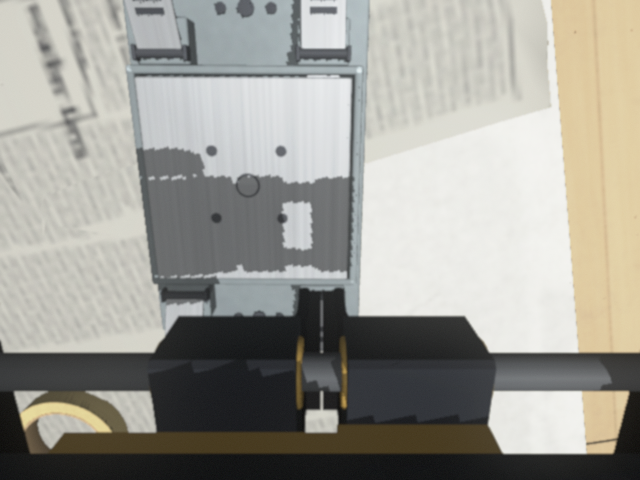

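View pics/s1.png

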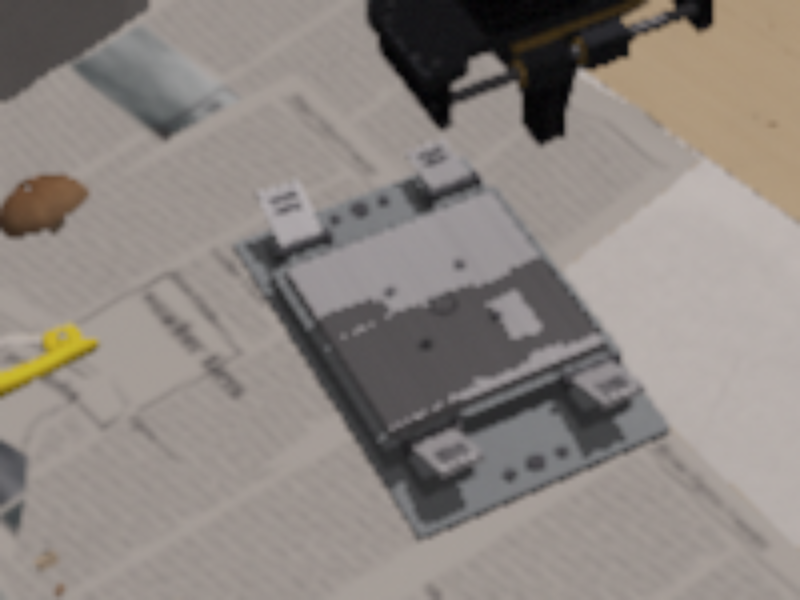

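The wrist view shows the plate seated. In the scene crop, tab_1 at (440, 165) lies flat and the other three, at (290, 215), (445, 450) and (605, 380), are still up.

```bash
python3 -c "
from rig import job
print(job.hand_in())"
```

```text
the job is handed in; nothing more can be done
None
```

I pressed corner_4 (solid) and then corner_1, which gave by about 4 mm; I pressed tab_1 flat, left the other three tabs up with the plate looking level in the last picture, and handed the job in (no verdict was returned).

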